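# Snap the cover onto a fuse and relay box

### The arm

A 6-joint arm with a two-finger parallel gripper is mounted at the origin on the work surface. World frame = base frame: x ahead of the robot, y to its left, z up, the work surface at z = 0. Lengths are in m, angles in rad, forces in N, time in s.
With the tool pointing down it reaches from about 0.375 to 0.975 m from the base axis. Payload 3.8 kg.
Tool frame: the origin (TCP) lies midway between the tips of the shut fingers; the grasp point (between the pads) lies 19 mm behind it; z points along the fingers, x is the direction in which the jaws open and shut, and the axes are right-handed (so a half turn about z gives the same grasp; the last joint's range is limited). The gripper opens to 88 mm and grips with 3 to 60 N. Pads are 18 mm wide; open, the fingers measure 123 mm over their backs; the gripper's body (75 mm by 187 mm) begins 45 mm behind the grasp point.
Start: joints at [-1.348, 0.264, 1.604, -0, 1.274, -0.037], TCP at [0.173, -0.652, 0.239] pointing down, gripper open.
Joint ranges: [-2.63, 2.63], [-0.94, 2.18], [0.31, 2.57], [-1.31, 4.45], [0, 2.66], [-2.55, 2.55]. Speed limits (rad/s): [2.57, 2.57, 3.14, 3.14, 3.14, 3.14].

### API

Orientations are given as a unit quaternion [w, x, y, z].
In Python, from plant import bot gives the robot as it stands. The module is installed in compiled form; this text tells all that it offers.
- The arm moves only by the tool step_arm, never from a script. Its argument "commands" is a list of rows, each an object of numbers: "x", "y", "z": the shift along the tool's x, y, z in units of 25 mm (1.0 is 25 mm); "rx", "ry", "rz": the turn, a rotation vector about the tool's x, y, z in units of 5 degrees (1.0 is 5 degrees); "grip": the closure, from -1 (fully open) to 1 (shut). A call has 1 to 20 rows; each row shifts and turns the commanded pose from where the row before left it, along the tool's axes as they then stand; what a row does not reach is not made up. A row lasts 1/8 s, in which the tool goes at most 62.5 mm and 10.7 degrees, less where a joint would pass 70% of its speed; a pose out of reach is approached as far as the arm can. A call is refused whole if a number of a shift passes 1 or a number of a turn 1, either way. A call with a gripper value outside its range is refused whole. The fingers move at their own pace and stop on an object; "force" is the grip in N (left out, the last holds). Time passes only in rows, so rows that do not move let the fingers close. It gives the time, the measured TCP pose, the force and the opening at its end, in the units of the state.
- bot.get_state(): the state, without advancing time (a new reading comes with each control period).
- bot.read_camera(name): name is "scene" or "top" or "wrist"; returns a dict with "img" (400x640x3 uint8, blue, green, red), "range_z" (400x640 float32, m along the optical axis (not along the pixel's ray), 0 where there is no reading), "vertical_fov" (degrees; the focal length in pixels is half the picture's height over the tangent of half this angle, whatever the lens; pixels are square), "cx", "cy" (the principal point, pixels), "dist_coeffs" ([k1, k2, p1, p2, k3] as OpenCV has them; the pictures are not rectified), "world_from_camera" (4x4, takes a point from camera to world coordinates). Camera axes: x right, y up, looking along -z (the intrinsics and any distortion apply to the point x, -y, -z); pixel columns grow to the right and rows downward; lengths in m; the calibration is good to about 2 mm. A picture is of the moment at which its call begins.
- bot.job_done(): hands the job in, once; it reports no verdict.
The state is a dict: "clock": time; "joint_positions": joint angles; "dq": joint speeds; "joint_torque": joint torques, N m; "ee_pos": TCP position; "ee_rot": TCP orientation; "contact_force": force on the tool from outside, world axes, zero at the start; "ft_torque": the same for the moment, N m; "opening": opening from 0.0 (shut) to 1.0 (fully open).
Only numpy, scipy, OpenCV 4.12 (cv2) and the standard library are available. Lean on these libraries where they do the work, as an engineer would, in place of code of your own. Each camera call takes 0.05 s, during which the arm holds its last target.

### The job

The fuse and relay box in the sprung test holder still needs its cover. Take the black cover from the blue tray, set it squarely over the box and press it straight down until the orange clip arms at both ends have snapped under the box's rim and the cover sits fully home; feel for the snap and do not drive the sprung holder down onto its stop. Then let go of it, and leave the relay, the screwdriver and the steel pot on the bench where they are.

Things in the scene. Friction and masses are not known exactly. Their poses are not given: they have to be found in the camera images.
- cover_dome (a point): Point half-way up the raised dome of the loose black cover (about 0.1 kg). Dome 72 (along x) by 44 (y) by 24 mm high, top 12 mm above this point; it stands on a skirt 107 by 65 mm whose shoulder is 12 mm and lower edge 29 mm below this point. x: long axis, z: up. An orange sprung clip arm 30 mm wide hangs at each x end (120 mm over both), to 14 mm below the skirt, hooks facing in.
- box_rim (a point): Centre of the fuse box's grey rim, in the plane of its top (110 by 68 mm), where the cover's skirt comes to rest: cover_dome is then 29 mm above this point, axes parallel, either way round. x: long axis, z: up. A wall 98.6 by 56.6 mm rises 12 mm above the rim and enters the skirt with 1.2 mm play a side; relays rise 28 mm. The hooks meet the rim with cover_dome about 39 mm above it and snap under at both x ends.
- holder_base (a point): Centre of the underside of the bench-fixed base (160 by 104 mm) of the sprung holder carrying the fuse box, 83 mm below the unloaded rim. The holder sinks straight down, 1.1 N per mm after the first 1.5 N, to a hard stop at 20 mm (23 N). The clips snap at some 9 to 17 N on the cover; the push then drops suddenly. If one clip only has caught, the other end stands high and needs a press over it.
- tray: Blue tray fixed to the bench, 164 (x) by 104 (y) by 12 mm; origin at the centre of its underside. Two ribs along x, 26 mm high, carry the long sides of the cover's skirt; the cover lies at most 7 mm off the tray's centre with its x axis along the tray's to 0.05 rad.
- relay: Loose spare relay, a grey 30 by 26 by 26 mm block lying on its side with 11 mm brass blades out of its +x face, origin at the centre of its underside. To be left alone.
- screwdriver: Loose screwdriver with a yellow handle, 170 mm long, lying on the bench along its x. To be left alone.
- pot: Loose steel pot, 64 mm across and 45 mm high, origin at the centre of its underside. To be left alone.
Things that resemble listed ones, but are neither listed nor needed, are in the scene too. Of the things shaped like the part that bears cover_dome, the black one is meant.

How it is judged:
On the way, in this order (a step that is already met when the one before it is completed fails the run):
1. the cover has been lifted out of the tray (z of cover_dome in the frame of tray above 0.075 m), for 0.1 s.
2. the cover is pressed home on the box, level and past both clips (z of cover_dome in the frame of box_rim below 0.0303 m and horizontal distance between cover_dome and box_rim below 0.004 m and angle between the z axis of cover_dome and the z axis of box_rim, either way round below 0.02 rad), for 0.2 s.
At the end, for the whole second after the job is handed in: The cover sits home on the box with both clips under the rim (cover_dome less than 30.3 mm above box_rim, within 4 mm sideways, level to 0.02 rad), nothing presses on it and the holder is back up within 2 mm; relay, screwdriver and pot are within 20, 30 and 20 mm of where they were (all of step 2 and distance of box_rim from where it was at the start of the episode below 0.002 m and distance of each of relay, pot from where it was at the start of the episode below 0.02 m and distance of screwdriver from where it was at the start of the episode below 0.03 m); the robot touches nothing.
It fails at once if the sprung holder was pushed down onto its stop (more than 19.2 of its 20 mm) (distance of box_rim from where it was at the start of the episode above 0.0192 m).
It fails at once if the relay was disturbed (distance of relay from where it was at the start of the episode above 0.02 m).
It fails at once if the screwdriver was disturbed (distance of screwdriver from where it was at the start of the episode above 0.03 m).
It fails at once if the pot was disturbed (distance of pot from where it was at the start of the episode above 0.02 m).
It also fails if it takes over 51 s, if anything falls off the work surface, if the arm or the gripper's body presses on something with over 40 N, if the wrist force passes 120 N, or if a joint passes its speed limit or range.

## Working session

There is one attempt and no reset: what is moved stays moved. The work goes in short steps, Python scripts to look and compute and a tool call to move; the robot and the scene stay as the last step left them, time stands still between calls to the robot, and variables do not carry over. Pictures are saved under pics/ and viewed, and the job is handed in when it is done.

Besides the shell and the picture viewer there is one more tool, called after "Call:" by a JSON object that holds its "op" and its "data". step_arm: Moves the arm, as the interface text tells. Its arguments: {"type":"object","properties":{"commands":{"type":"array","items":{"type":"object","properties":{"x":{"type":"number"},"y":{"type":"number"},"z":{"type":"number"},"rx":{"type":"number"},"ry":{"type":"number"},"rz":{"type":"number"},"grip":{"type":"number"}}}},"force":{"type":"number"}},"required":["commands"]}

```bash
mkdir -p pics; cat > h.py <<'E'
import numpy as np, cv2
from plant import bot
def grab(name):
    d=bot.read_camera(name); np.savez(f'/tmp/{name}.npz',**{k:np.array(v) for k,v in d.items()}); return d
def load(name): return dict(np.load(f'/tmp/{name}.npz'))
def K(d):
    f=200/np.tan(np.radians(float(d['vertical_fov']))/2)
    return np.array([[f,0,float(d['cx'])],[0,f,float(d['cy'])],[0,0,1]])
def cloud(d):
    h,w=d['range_z'].shape
    v,u=np.mgrid[0:h,0:w].astype(np.float64)
    p=cv2.undistortPoints(np.stack([u.ravel(),v.ravel()],1)[:,None],K(d),np.array(d['dist_coeffs'],float))[:,0]
    z=d['range_z'].ravel().astype(float)
    P=np.stack([p[:,0]*z,-p[:,1]*z,-z,np.ones_like(z)],1)
    W=(np.array(d['world_from_camera'])@P.T).T[:,:3]
    W[z==0]=np.nan
    return W.reshape(h,w,3)
E
python3 - <<'E'
from h import *
for n in ['scene','top','wrist']:
    d=grab(n); cv2.imwrite(f'pics/{n}0.png',d['img']); print(n,d['vertical_fov'],d['dist_coeffs'],np.round(d['world_from_camera'],3).tolist())
print(bot.get_state())
E
```

```text
scene 57.855392307637906 [0.0113982 0.        0.        0.        0.       ] [[0.074, -0.786, 0.614, 1.05], [0.997, 0.061, -0.042, -0.027], [-0.005, 0.615, 0.788, 0.772], [0.0, 0.0, 0.0, 1.0]]
top 55.71393469703655 [0.01141683 0.         0.         0.         0.        ] [[0.005, 0.984, -0.178, 0.324], [-1.0, 0.004, -0.008, 0.002], [-0.007, 0.178, 0.984, 1.187], [0.0, 0.0, 0.0, 1.0]]
wrist 58.03444690813654 [-0.03390149  0.          0.          0.          0.        ] [[0.256, 0.927, 0.276, 0.243], [-0.967, 0.246, 0.071, -0.633], [-0.002, -0.285, 0.959, 0.385], [0.0, 0.0, 0.0, 1.0]]
{'clock': 0.15, 'joint_positions': array([-1.34792108e+00,  2.64540818e-01,  1.60506110e+00, -3.86087254e-05,
        1.27369245e+00, -3.69083601e-02]), 'dq': array([ 0.00034695, -0.00131868, -0.00194319,  0.00135746, -0.00048454,
        0.00141739]), 'joint_torque': array([ 3.55791926e-04, -5.02849102e+01, -3.57469332e+01,  7.29494495e-02,
        2.49055907e-02, -1.03457992e-04]), 'ee_pos': array([ 0.17324712, -0.65181894,  0.23770006]), 'ee_rot': array([-5.28983258e-04,  7.92742541e-01, -6.09556018e-01, -6.66693781e-04]), 'contact_force': array([-0.015665  , -0.23473235,  0.3023065 ]), 'ft_torque': array([-0.03633737,  0.02757714,  0.03022702]), 'opening': 1.0022738559153521}
```

View pics/scene0.png

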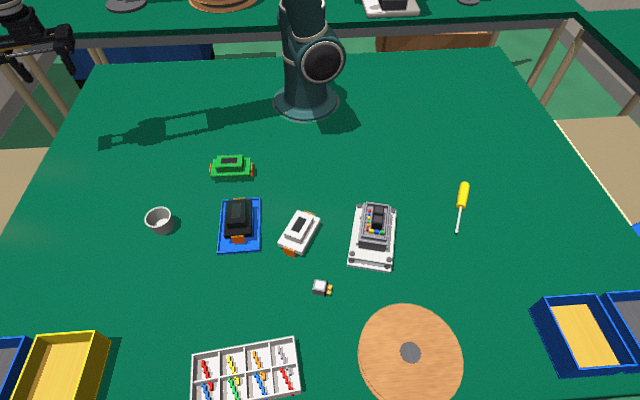

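View pics/top0.png

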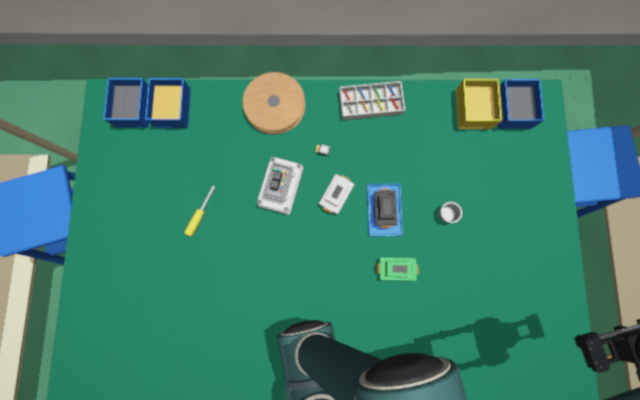

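View pics/wrist0.png

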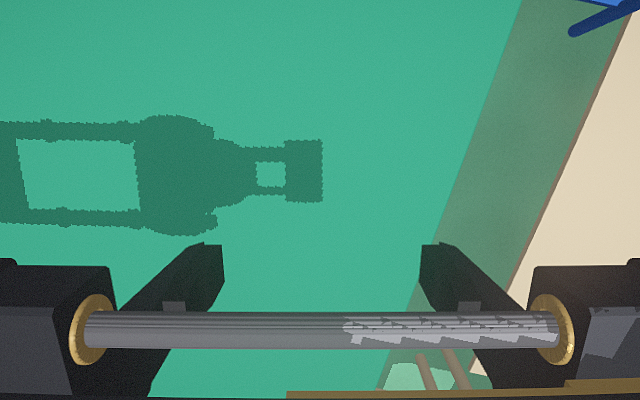

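The candidates for the cover in the top view are: black in the blue tray (385,208), white (337,194) and green (398,269). By the description I choose the black one. Next come a close crop and the measurements.

```bash
python3 - <<'E'
from h import *
d=load('top'); s=load('scene')
a=cv2.resize(d['img'][140:260,240:430],None,fx=4,fy=4,interpolation=cv2.INTER_CUBIC)
b=cv2.resize(s['img'][180:300,200:410],None,fx=3.6,fy=3.6,interpolation=cv2.INTER_CUBIC)
cv2.imwrite('pics/cropT.png',a);cv2.imwrite('pics/cropS.png',b)
for n,d in (('top',d),('scene',s)):
    W=cloud(d); hsv=cv2.cvtColor(d['img'],cv2.COLOR_BGR2HSV)
    def rep(name,m):
        P=W[m]; P=P[~np.isnan(P[:,0])]
        if len(P)<10: print(n,name,len(P));return
        r=cv2.minAreaRect(P[:,:2].astype(np.float32)*1000)
        print(n,name,len(P),'rect',np.round(r[0],1),np.round(r[1],1),round(r[2],1),'z',np.round(np.percentile(P[:,2],[5,50,95])*1000,1),'mean',np.round(P.mean(0)*1000,1))
    X,Y,Z=W[...,0],W[...,1],W[...,2]
    if n=='top': bxT=(slice(175,245),slice(360,410)); bxH=(slice(150,222),slice(250,308))
    else: bxT=(slice(190,260),slice(210,268)); bxH=(slice(190,275),slice(340,405))
    def box(b):
        m=np.zeros(Z.shape,bool); m[b]=True; return m
    bt=box(bxT); bh=box(bxH)
    blue=(hsv[...,0]>100)&(hsv[...,0]<125)&(hsv[...,1]>150)&bt
    rep('trayblue',blue)
    print(np.histogram(Z[bt]*1000,bins=np.arange(0,130,5)))
    print(np.histogram(Z[bh]*1000,bins=np.arange(0,130,5)))
E
```

```text
top trayblue 318 rect [ 508.7 -192.8] [163.  102.5] 0.9 z [ 0.6  6.2 15.1] mean [ 515.1 -176.3    7.3]
(array([1182,  277,  180,   25,   18,   22,   18,   54,  290,   62,    7,
          8,   72,  261,   30,    0,    0,    0,    0,    0,    0,    0,
          0,    0,    0]), array([  0,   5,  10,  15,  20,  25,  30,  35,  40,  45,  50,  55,  60,
        65,  70,  75,  80,  85,  90,  95, 100, 105, 110, 115, 120, 125]))
(array([1294,   96,   82,   12,    3,    0,    0,   63,  483,  180,   30,
         18,    6,    6,    0,   22,  308,  116,  132,   79,   13,   43,
         94,    6,    0]), array([  0,   5,  10,  15,  20,  25,  30,  35,  40,  45,  50,  55,  60,
        65,  70,  75,  80,  85,  90,  95, 100, 105, 110, 115, 120, 125]))
scene trayblue 1168 rect [ 509.  -194.4] [167.2 104.5] 1.2 z [ 1.7  5.4 24.4] mean [ 530.6 -189.5    8. ]
(array([1547,  319,  269,   37,   25,   55,   45,   45,  357,   95,   29,
         28,   44,  421,   11,    0,    0,    0,    0,    0,    0,    0,
          0,    0,    0]), array([  0,   5,  10,  15,  20,  25,  30,  35,  40,  45,  50,  55,  60,
        65,  70,  75,  80,  85,  90,  95, 100, 105, 110, 115, 120, 125]))
(array([1779,   74,  237,   17,   13,   11,    7,   45,  784,  231,   61,
         60,   35,   31,   28,    7,  452,  158,  208,  145,   14,   29,
        185,    2,    0]), array([  0,   5,  10,  15,  20,  25,  30,  35,  40,  45,  50,  55,  60,
        65,  70,  75,  80,  85,  90,  95, 100, 105, 110, 115, 120, 125]))
```

View pics/cropT.png

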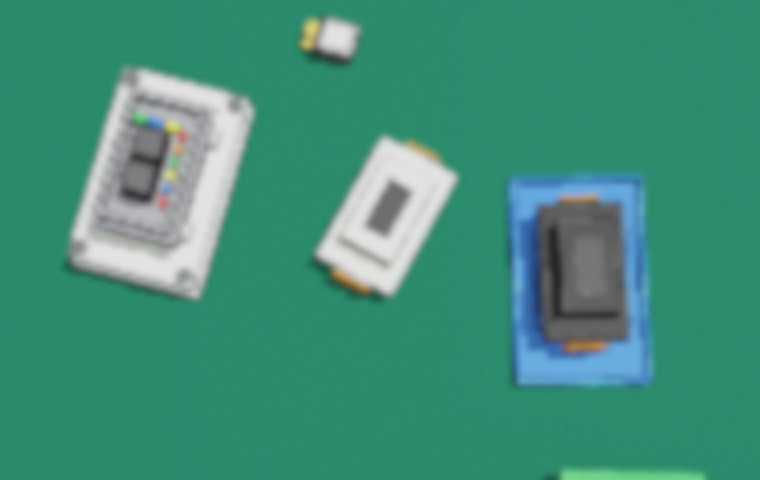

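View pics/cropS.png

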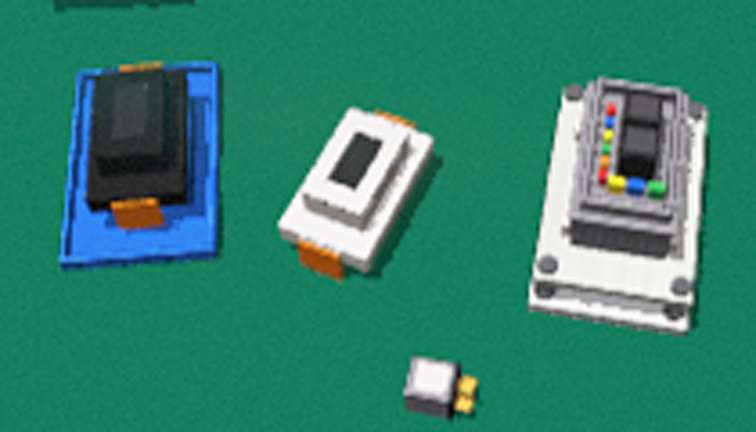

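The crops show the black cover with orange clips in the blue tray (cropT 580,270), a white look-alike (385,215), and the box in its holder (160,180). Now I'll fit the cover and box poses.

```bash
cat >> h.py <<'E'
def fit(W,c,r,z0,z1,name=''):
    P=W.reshape(-1,3); P=P[~np.isnan(P[:,0])]
    P=P[(np.hypot(P[:,0]-c[0],P[:,1]-c[1])<r)&(P[:,2]>z0)&(P[:,2]<z1)]
    q=cv2.minAreaRect(P[:,:2].astype(np.float32)*1000)
    print(name,len(P),'c',np.round(q[0],1),'size',np.round(q[1],1),'ang',round(q[2],1),'zmed',round(np.median(P[:,2])*1000,1),'mean',np.round(P.mean(0)*1000,1))
    return P
E
python3 - <<'E'
from h import *
for n in ('top','scene'):
    W=cloud(load(n)); 
    c=(0.51,-0.19)
    fit(W,c,.1,.060,.075,n+' dome'); fit(W,c,.1,.036,.075,n+' skirt+'); fit(W,c,.1,.036,.048,n+' shoulder')
    d=load(n); 
    P=W[(W[...,2]>.078)&(W[...,2]<.12)&(np.hypot(W[...,0]-.55,W[...,1]-.1)<.15)]; c=P.mean(0)[:2]; print(c)
    fit(W,c,.1,.078,.12,n+' box'); fit(W,c,.1,.078,.09,n+' rim');fit(W,c,.1,.091,.099,n+' wall');fit(W,c,.15,.02,.12,n+' holder');fit(W,c,.15,.004,.12,n+' base')
E
```

```text
top dome 363 c [ 508.9 -192.5] size [70.8 45.2] ang 1.1 zmed 66.9 mean [ 508.5 -192.5   66.8]
top skirt+ 779 c [ 509.  -192.7] size [118.2  66.4] ang 1.0 zmed 46.9 mean [ 507.  -190.5   54.2]
top shoulder 397 c [ 509.  -192.9] size [118.2  65.9] ang 1.0 zmed 42.8 mean [ 505.3 -189.5   42.6]
[0.57916904 0.13308696]
top box 812 c [582.1 134.6] size [ 68.6 110.5] ang 75.1 zmed 87.2 mean [579.2 133.1  91.6]
top rim 445 c [582.1 134.6] size [ 68.6 110.5] ang 75.1 zmed 83.4 mean [577.5 132.4  83.6]
top wall 192 c [582.2 134.1] size [57.  98.7] ang 74.5 zmed 94.2 mean [584.3 131.4  94.5]
top holder 1662 c [568.9  85.2] size [201.7 156.7] ang 74.8 zmed 58.2 mean [573.1 126.3  67. ]
top base 2096 c [582.4 128.1] size [289.1 289.4] ang 88.0 zmed 45.2 mean [571.8 127.4  54.6]
scene dome 476 c [ 507.2 -192.7] size [75.6 44.5] ang 1.8 zmed 67.5 mean [ 511.6 -191.9   67.2]
scene skirt+ 1023 c [ 507.9 -192.8] size [120.9  65.2] ang 1.3 zmed 53.7 mean [ 520.7 -189.5   55.1]
scene shoulder 471 c [ 507.9 -192.8] size [120.9  65.2] ang 1.3 zmed 43.3 mean [ 528.  -187.8   43.1]
[0.58851785 0.13176819]
scene box 1195 c [581.  134.3] size [ 67.9 111.6] ang 74.8 zmed 89.2 mean [588.5 131.8  92.4]
scene rim 612 c [581.  134.3] size [ 67.9 111.6] ang 74.8 zmed 83.9 mean [591.4 130.   84.1]
scene wall 326 c [581.  134.2] size [56.6 99.9] ang 75.1 zmed 94.7 mean [587.3 132.2  94.6]
scene holder 2604 c [569.3  86. ] size [200.7 157.9] ang 74.6 zmed 59.1 mean [598.9 123.2  66.8]
scene base 2983 c [554.9 129.4] size [286.5 225. ] ang 83.3 zmed 47.9 mean [603.5 121.6  59.7]
```

Call:
{"op": "step_arm", "data": {"commands": [{"x": -0.715, "y": -0.883, "grip": -1}, {"x": -0.715, "y": -0.883}, {"x": -0.715, "y": -0.883}, {"x": -0.715, "y": -0.883}, {"x": -0.715, "y": -0.883}, {"x": -0.715, "y": -0.883}, {"x": -0.715, "y": -0.883}, {"x": -0.715, "y": -0.883}, {"x": -0.715, "y": -0.883}, {"x": -0.715, "y": -0.883}, {"x": -0.715, "y": -0.883}, {"x": -0.715, "y": -0.883}, {"x": -0.715, "y": -0.883}, {"x": -0.715, "y": -0.883}, {"x": -0.715, "y": -0.883}, {"x": -0.715, "y": -0.883}, {"x": -0.715, "y": -0.883}, {"x": -0.715, "y": -0.883}, {"x": -0.715, "y": -0.883}, {"x": -0.715, "y": -0.883}]}}

```text
validation failed for argument at $.co...
```

Call:
{"op": "step_arm", "data": {"commands": [{"rz": 0.92}, {"rz": 0.92}, {"rz": 0.92}, {}]}}

```text
validation failed for argument at $.co...
```

Call:
{"op": "step_arm", "data": {"commands": [{"x": -0.7, "y": -0.9, "z": 0, "rx": 0, "ry": 0, "rz": 0.9, "grip": -1}]}}

```text
clock: 0.28
ee_pos: [0.1898, -0.6301, 0.2379]
ee_rot: [-0.0, 0.767, -0.642, -0.0]
contact_force: [-0.0, 0.0, -0.2]
opening: 0.997
```

```bash
cat >> h.py <<'E'
from scipy.spatial.transform import Rotation as R
def plan(p,yaw=None):
    s=bot.get_state(); q=s['ee_rot']; r=R.from_quat([q[1],q[2],q[3],q[0]])
    M=r.as_matrix(); y=np.degrees(np.arctan2(M[1,0],M[0,0]))
    d=M.T@(np.array(p)-s['ee_pos'])*40
    print('pos',np.round(s['ee_pos'],4),'yaw',round(y,2),'tilt',np.round(np.degrees(np.arccos(-M[2,2])),2),'t',s['clock'])
    print('shift units (tool x,y,z; before turning)',np.round(d,2), 'rz units', None if yaw is None else round(-(yaw-y)/5,2))
E
python3 -c "
from h import *
plan([.5085,-.1926,.15],-88.9)"
```

```text
pos [ 0.1898 -0.6301  0.2379] yaw -79.84 tilt 0.05 t 0.275
shift units (tool x,y,z; before turning) [-14.98 -15.64   3.52] rz units 1.81
```

Call:
{"op": "step_arm", "data": {"commands": [{"x": -0.88, "y": -0.92, "z": 0, "rx": 0, "ry": 0, "rz": 0, "grip": -1}, {"x": -0.88, "y": -0.92, "z": 0, "rx": 0, "ry": 0, "rz": 0, "grip": -1}, {"x": -0.88, "y": -0.92, "z": 0, "rx": 0, "ry": 0, "rz": 0, "grip": -1}, {"x": -0.88, "y": -0.92, "z": 0, "rx": 0, "ry": 0, "rz": 0, "grip": -1}, {"x": -0.88, "y": -0.92, "z": 0, "rx": 0, "ry": 0, "rz": 0, "grip": -1}, {"x": -0.88, "y": -0.92, "z": 0, "rx": 0, "ry": 0, "rz": 0, "grip": -1}, {"x": -0.88, "y": -0.92, "z": 0, "rx": 0, "ry": 0, "rz": 0, "grip": -1}, {"x": -0.88, "y": -0.92, "z": 0, "rx": 0, "ry": 0, "rz": 0, "grip": -1}, {"x": -0.88, "y": -0.92, "z": 0, "rx": 0, "ry": 0, "rz": 0, "grip": -1}, {"x": -0.88, "y": -0.92, "z": 0, "rx": 0, "ry": 0, "rz": 0, "grip": -1}, {"x": -0.88, "y": -0.92, "z": 0, "rx": 0, "ry": 0, "rz": 0, "grip": -1}, {"x": -0.88, "y": -0.92, "z": 0, "rx": 0, "ry": 0, "rz": 0, "grip": -1}, {"x": -0.88, "y": -0.92, "z": 0, "rx": 0, "ry": 0, "rz": 0, "grip": -1}, {"x": -0.88, "y": -0.92, "z": 0, "rx": 0, "ry": 0, "rz": 0, "grip": -1}, {"x": -0.88, "y": -0.92, "z": 0, "rx": 0, "ry": 0, "rz": 0, "grip": -1}, {"x": -0.88, "y": -0.92, "z": 0.5, "rx": 0, "ry": 0, "rz": 0, "grip": -1}, {"x": -0.88, "y": -0.92, "z": 0.5, "rx": 0, "ry": 0, "rz": 0, "grip": -1}, {"x": 0, "y": 0, "z": 0.5, "rx": 0, "ry": 0, "rz": 0.9, "grip": -1}, {"x": 0, "y": 0, "z": 0.5, "rx": 0, "ry": 0, "rz": 0.9, "grip": -1}, {"x": 0, "y": 0, "z": 0.5, "rx": 0, "ry": 0, "rz": 0, "grip": -1}]}}

```text
clock: 2.78
ee_pos: [0.5077, -0.1911, 0.1754]
ee_rot: [0.0, 0.716, -0.698, -0.0]
contact_force: [-0.5, 0.1, -0.5]
opening: 0.995
```

```bash
python3 - <<'E'
from h import *
plan([.5085,-.1926,.046],-88.9)
d=grab('wrist'); cv2.imwrite('pics/w1.png',d['img'])
W=cloud(d)
fit(W,(.509,-.193),.06,.062,.072,'dome');fit(W,(.509,-.193),.1,.038,.072,'all')
E
```

```text
pos [ 0.5077 -0.1911  0.1754] yaw -88.55 tilt 0.03 t 2.775
shift units (tool x,y,z; before turning) [ 0.06 -0.03  5.18] rz units 0.07
dome 5697 c [ 509.1 -193.5] size [71.6 44.9] ang 1.6 zmed 68.5 mean [ 510.8 -193.6   68.5]
all 11150 c [ 508.5 -193.8] size [119.2  65.3] ang 1.6 zmed 66.8 mean [ 515.  -193.5   56.8]
```

View pics/w1.png

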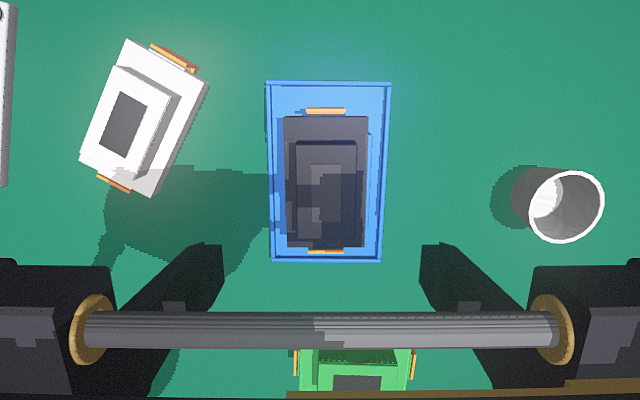

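The wrist view shows the black cover centred at about (325,185), the white cover at (140,120) and the pot at (565,205). I'll check finger clearance to these neighbours.

```bash
python3 - <<'E'
from h import *
W=cloud(load('top'))
X,Y,Z=W[...,0],W[...,1],W[...,2]
m=(Z>.012)&(Y>-.14)&(Y<-.0)&(X>.40)&(X<.65)
P=W[m]; print('white',P.min(0),P.max(0)); 
Q=P[(P[:,0]>.485)&(P[:,0]<.535)]; print(Q.min(0) if len(Q) else None)
m=(Z>.012)&(Y<-.26)&(Y>-.45)&(X>.40)&(X<.65); print('pot',W[m].min(0),W[m].max(0))
m=(Z>.012)&(Y<-.1)&(Y>-.3)&(X>.30)&(X<.44); print('green',W[m].min(0),W[m].max(0))
E
```

```text
white [ 0.49320302 -0.09422737  0.01331781] [ 6.14188136e-01 -4.94750816e-04  6.25174249e-02]
[ 0.49320302 -0.06897079  0.01331781]
pot [ 0.46495187 -0.42141202  0.01226867] [ 0.52740951 -0.35894663  0.04969618]
green [ 0.30072419 -0.28556931  0.01200268] [ 0.43393498 -0.14645303  0.06087939]
```

Call:
{"op": "step_arm", "data": {"commands": [{"x": 0.07, "y": -0.04, "z": 1, "rx": 0, "ry": 0, "rz": 0.1, "grip": -1}, {"x": 0, "y": 0, "z": 1, "rx": 0, "ry": 0, "rz": 0, "grip": -1}, {"x": 0, "y": 0, "z": 1, "rx": 0, "ry": 0, "rz": 0, "grip": -1}, {"x": 0, "y": 0, "z": 1, "rx": 0, "ry": 0, "rz": 0, "grip": -1}, {"x": 0, "y": 0, "z": 0.7, "rx": 0, "ry": 0, "rz": 0, "grip": -1}, {"x": 0, "y": 0, "z": 0, "rx": 0, "ry": 0, "rz": 0, "grip": -1}, {"x": 0, "y": 0, "z": 0, "rx": 0, "ry": 0, "rz": 0, "grip": -1}]}}

```text
clock: 3.7
ee_pos: [0.5095, -0.1934, 0.0595]
ee_rot: [-0.0, 0.713, -0.702, 0.001]
contact_force: [0.1, 0.5, 0.3]
opening: 0.997
```

```bash
python3 - <<'E'
from h import *
plan([.5088,-.193,.046],-88.7)
d=grab('wrist'); cv2.imwrite('pics/w2.png',d['img'])
E
```

```text
pos [ 0.5095 -0.1934  0.0595] yaw -89.1 tilt 0.07 t 3.7
shift units (tool x,y,z; before turning) [-0.02  0.03  0.54] rz units -0.08
```

View pics/w2.png

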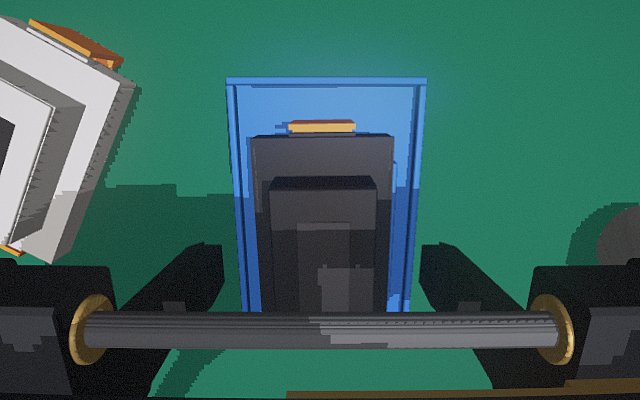

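The dome lies centred between the fingers (pixel 323,240). I'll go the last 13 mm down and close.

Call:
{"op": "step_arm", "data": {"commands": [{"x": -0.02, "y": 0.03, "z": 0.27, "rx": 0, "ry": 0, "rz": -0.06, "grip": -1}, {"x": 0, "y": 0, "z": 0.27, "rx": 0, "ry": 0, "rz": 0, "grip": -1}, {"x": 0, "y": 0, "z": 0, "rx": 0, "ry": 0, "rz": 0, "grip": -1}, {"x": 0, "y": 0, "z": 0, "rx": 0, "ry": 0, "rz": 0, "grip": 1}, {"x": 0, "y": 0, "z": 0, "rx": 0, "ry": 0, "rz": 0, "grip": 1}, {"x": 0, "y": 0, "z": 0, "rx": 0, "ry": 0, "rz": 0, "grip": 1}, {"x": 0, "y": 0, "z": 0, "rx": 0, "ry": 0, "rz": 0, "grip": 1}, {"x": 0, "y": 0, "z": 0, "rx": 0, "ry": 0, "rz": 0, "grip": 1}], "force": 40}}

```text
clock: 4.75
ee_pos: [0.5082, -0.1926, 0.0453]
ee_rot: [0.0, 0.714, -0.7, 0.0]
contact_force: [-0.2, -1.1, -1.1]
opening: 0.492
```

```bash
python3 - <<'E'
from h import *
plan([.5088,-.193,.046],-88.7); print(bot.get_state()['opening'],bot.get_state()['ft_torque'])
E
```

```text
pos [ 0.5082 -0.1926  0.0453] yaw -88.81 tilt 0.02 t 4.75
shift units (tool x,y,z; before turning) [ 0.01 -0.02 -0.03] rz units -0.02
0.4915320748087409 [-0.02443646  0.01676414 -0.05580068]
```

Call:
{"op": "step_arm", "data": {"commands": [{"x": 0, "y": 0, "z": -0.3, "rx": 0, "ry": 0, "rz": 0, "grip": 1}, {"x": 0, "y": 0, "z": -0.8, "rx": 0, "ry": 0, "rz": 0, "grip": 1}, {"x": 0, "y": 0, "z": -0.9, "rx": 0, "ry": 0, "rz": 0, "grip": 1}, {"x": 0, "y": 0, "z": -0.9, "rx": 0, "ry": 0, "rz": 0, "grip": 1}, {"x": 0, "y": 0, "z": -0.9, "rx": 0, "ry": 0, "rz": 0, "grip": 1}, {"x": 0, "y": 0, "z": -0.9, "rx": 0, "ry": 0, "rz": 0, "grip": 1}, {"x": 0, "y": 0, "z": -0.9, "rx": 0, "ry": 0, "rz": 0, "grip": 1}, {"x": 0, "y": 0, "z": 0, "rx": 0, "ry": 0, "rz": 0, "grip": 1}, {"x": 0, "y": 0, "z": 0, "rx": 0, "ry": 0, "rz": 0, "grip": 1}]}}

```text
clock: 5.88
ee_pos: [0.5076, -0.1923, 0.1845]
ee_rot: [0.0, 0.714, -0.7, -0.0]
contact_force: [0.1, 0.4, -1.5]
opening: 0.494
```

```bash
python3 - <<'E'
from h import *
plan([.5815,.1344,.185],-105)
d=grab('scene'); cv2.imwrite('pics/s2.png',cv2.resize(d['img'][100:300,130:430],None,fx=2.6,fy=2.6))
d=grab('wrist'); cv2.imwrite('pics/w3.png',d['img'])
E
```

```text
pos [ 0.5076 -0.1923  0.1845] yaw -88.81 tilt 0.06 t 5.875
shift units (tool x,y,z; before turning) [-13.    -3.23  -0.02] rz units 3.24
```

View pics/s2.png

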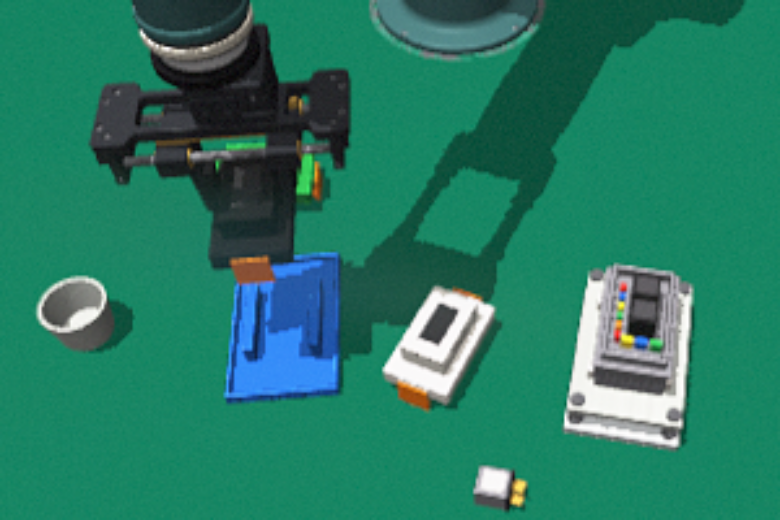

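View pics/w3.png

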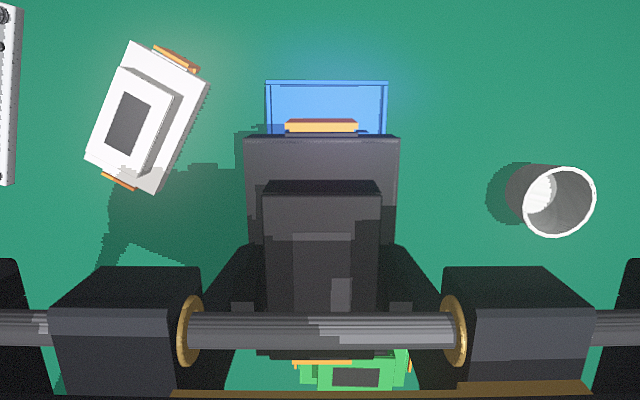

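The cover is held level (wrist image: clip at 321,127, shoulder edge at row 137). Now I carry it over the box.

Call:
{"op": "step_arm", "data": {"commands": [{"x": -0.5, "y": -0.12, "z": 0, "rx": 0, "ry": 0, "rz": 0, "grip": 1}, {"x": -0.9, "y": -0.22, "z": 0, "rx": 0, "ry": 0, "rz": 0, "grip": 1}, {"x": -0.9, "y": -0.22, "z": 0, "rx": 0, "ry": 0, "rz": 0, "grip": 1}, {"x": -0.9, "y": -0.22, "z": 0, "rx": 0, "ry": 0, "rz": 0, "grip": 1}, {"x": -0.9, "y": -0.22, "z": 0, "rx": 0, "ry": 0, "rz": 0, "grip": 1}, {"x": -0.9, "y": -0.22, "z": 0, "rx": 0, "ry": 0, "rz": 0, "grip": 1}, {"x": -0.9, "y": -0.22, "z": 0, "rx": 0, "ry": 0, "rz": 0, "grip": 1}, {"x": -0.9, "y": -0.22, "z": 0, "rx": 0, "ry": 0, "rz": 0, "grip": 1}, {"x": -0.9, "y": -0.23, "z": 0, "rx": 0, "ry": 0, "rz": 0, "grip": 1}, {"x": -0.9, "y": -0.23, "z": 0, "rx": 0, "ry": 0, "rz": 0, "grip": 1}, {"x": -0.9, "y": -0.23, "z": 0, "rx": 0, "ry": 0, "rz": 0, "grip": 1}, {"x": -0.9, "y": -0.23, "z": 0, "rx": 0, "ry": 0, "rz": 0, "grip": 1}, {"x": -0.9, "y": -0.23, "z": 0, "rx": 0, "ry": 0, "rz": 0, "grip": 1}, {"x": -0.9, "y": -0.23, "z": 0, "rx": 0, "ry": 0, "rz": 0, "grip": 1}, {"x": -0.8, "y": -0.2, "z": 0, "rx": 0, "ry": 0, "rz": 0.8, "grip": 1}, {"x": 0, "y": 0, "z": 0, "rx": 0, "ry": 0, "rz": 0.8, "grip": 1}, {"x": 0, "y": 0, "z": 0, "rx": 0, "ry": 0, "rz": 0.8, "grip": 1}, {"x": 0, "y": 0, "z": 0, "rx": 0, "ry": 0, "rz": 0.84, "grip": 1}, {"x": 0, "y": 0, "z": 0, "rx": 0, "ry": 0, "rz": 0, "grip": 1}, {"x": 0, "y": 0, "z": 0, "rx": 0, "ry": 0, "rz": 0, "grip": 1}]}}

```text
clock: 8.48
ee_pos: [0.5822, 0.1344, 0.185]
ee_rot: [-0.0, -0.609, 0.793, 0.0]
contact_force: [-0.3, 0.3, -1.0]
opening: 0.495
```

```bash
cat >> h.py <<'E'
def look(tag):
    for n in ('scene','wrist','top'):
        d=grab(n); cv2.imwrite(f'pics/{n}_{tag}.png',d['img'])
E
python3 - <<'E'
from h import *
plan([.5815,.1344,.16],-105)
look('a')
i=cv2.imread('pics/scene_a.png'); cv2.imwrite('pics/scene_ac.png',cv2.resize(i[100:300,280:480],None,fx=3,fy=3))
i=cv2.imread('pics/top_a.png'); cv2.imwrite('pics/top_ac.png',cv2.resize(i[130:240,220:360],None,fx=5,fy=5))
E
```

```text
pos [0.5822 0.1344 0.185 ] yaw -104.94 tilt 0.02 t 8.475
shift units (tool x,y,z; before turning) [0.01 0.03 1.  ] rz units 0.01
```

View pics/scene_ac.png

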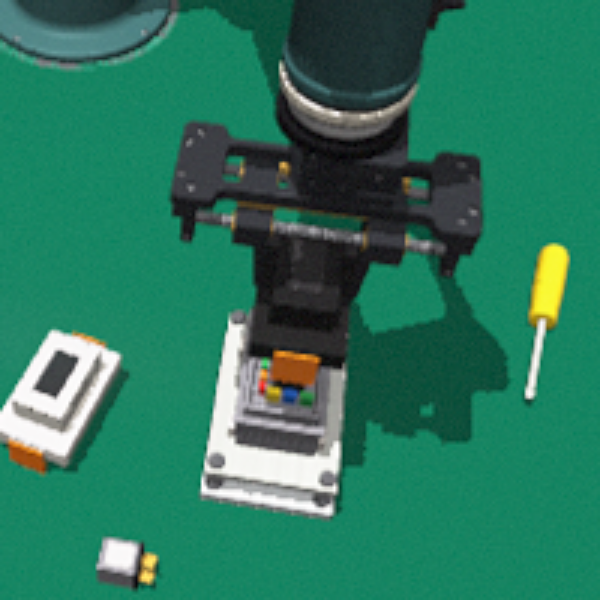

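View pics/wrist_a.png

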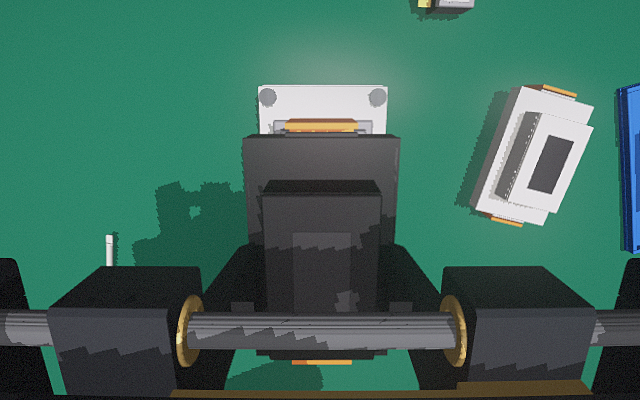

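View pics/top_ac.png

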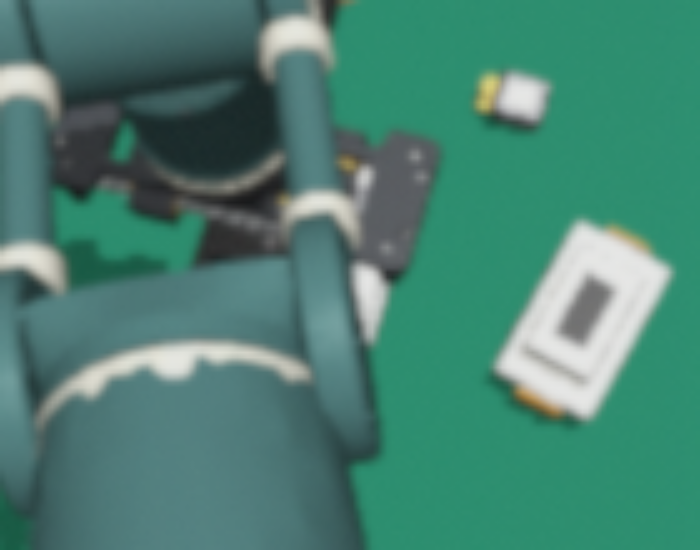

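```bash
cat >> h.py <<'E'
def loc(W,c=(.5815,.1344),yaw=-15):
    t=np.radians(yaw); D=W-np.array([c[0],c[1],0])
    return np.stack([D[...,0]*np.cos(t)+D[...,1]*np.sin(t),-D[...,0]*np.sin(t)+D[...,1]*np.cos(t),D[...,2]],-1)*1000
E
python3 - <<'E'
from h import *
def st(n,a): print(n,len(a),np.round(np.percentile(a,[1,5,50,95,99]),1) if len(a) else '')
for cam in ('scene','wrist'):
    d=load(cam); W=loc(cloud(d)).reshape(-1,3); b=d['img'].reshape(-1,3).astype(int)
    hsv=cv2.cvtColor(d['img'],cv2.COLOR_BGR2HSV).reshape(-1,3)
    near=(abs(W[:,0])<90)&(abs(W[:,1])<45)
    sh=near&(W[:,2]>178)&(W[:,2]<186)&(W[:,0]>38)&(b.max(1)<120)
    print(cam); st('sh x',W[sh,0]);st('sh y',W[sh,1]);st('sh z',W[sh,2])
    fr=near&(W[:,2]>168)&(W[:,2]<186)&(W[:,0]>30)&(b.max(1)<120); st('skirt x',W[fr,0]);st('skirt y',W[fr,1])
    o=near&(W[:,2]>140)&(hsv[:,0]<22)&(hsv[:,1]>130)&(hsv[:,2]>90)
    for k,n in enumerate('xyz'): st('clip '+n,W[o,k])
    dm=near&(W[:,2]>200)&(W[:,2]<211)&(W[:,0]>12)&(W[:,0]<45); st('dome x',W[dm,0]);st('dome y',W[dm,1]);st('dome z',W[dm,2])
W=cloud(load('scene'))
E
```

```text
scene
sh x 256 [38.3 39.  47.5 55.  56.3]
sh y 256 [-30.9 -28.2   0.8  29.6  32.6]
sh z 256 [178.7 180.1 183.1 184.8 185.4]
skirt x 371 [30.4 34.4 47.3 54.8 56.1]
skirt y 371 [-31.1 -28.9   1.5  30.6  32.9]
clip x 155 [-15.5 -13.3  59.7  60.9  61.6]
clip y 155 [-27.7 -24.2  -0.   14.7  17. ]
clip z 155 [154.  155.3 172.6 281.3 284. ]
dome x 263 [12.6 14.2 27.6 37.  38. ]
dome y 263 [-20.8 -19.1   0.6  20.4  22.5]
dome z 263 [200.3 201.4 207.1 208.9 209.8]
wrist
sh x 6924 [38.3 39.  47.6 55.7 57. ]
sh y 6924 [-31.3 -28.5   0.6  29.6  32.3]
sh z 6924 [179.8 182.5 183.9 185.  185.3]
skirt x 8066 [31.2 35.2 46.5 55.2 57. ]
skirt y 8066 [-31.4 -29.3   0.6  30.3  32.5]
clip x 834 [-57.8 -57.2  26.2  61.   61.1]
clip y 834 [-28.8 -28.    7.7  29.6  30. ]
clip z 834 [160.3 161.4 183.4 276.4 278.3]
dome x 8370 [12.3 13.5 26.5 37.6 37.8]
dome y 8370 [-20.9 -19.1   0.6  20.2  22. ]
dome z 8370 [201.1 205.  208.  209.  209.4]
```

```bash
python3 - <<'E'
from h import *
def st(n,a): print(n,len(a),np.round(np.percentile(a,[0,1,5,50,95,99,100]),1) if len(a) else '')
d0=dict(np.load('/tmp/scene.npz'))
for cam in ('scene','wrist'):
    d=load(cam); W=loc(cloud(d)).reshape(-1,3)
    m=(abs(W[:,0])<90)&(abs(W[:,1])<60)&(W[:,2]>80)&(W[:,2]<87); print(cam); st('rim x',W[m,0]); st('rim y',W[m,1]);st('z',W[m,2])
    m=(W[:,0]<100)&(W[:,0]>58)&(abs(W[:,1])<60)&(W[:,2]>36)&(W[:,2]<50); st('base x',W[m,0]); st('base y',W[m,1]);st('z',W[m,2])
E
```

```text
scene
rim x 353 [-55.7 -43.7 -13.9  32.3  53.6  54.3  55.3]
rim y 353 [-34.2 -34.  -33.1  -9.5  31.6  33.2  33.5]
z 353 [80.1 80.6 81.5 83.7 85.9 86.7 87. ]
base x 386 [58.1 58.3 59.1 70.8 78.1 79.1 79.6]
base y 386 [-50.1 -49.2 -44.4   2.1  44.9  48.5  50. ]
z 386 [36.2 36.8 38.5 43.2 48.3 49.3 49.8]
wrist
rim x 322 [46.1 46.3 47.  51.7 54.9 54.9 55. ]
rim y 322 [-34.4 -34.2 -33.4 -25.   32.6  33.3  33.4]
z 322 [80.3 80.5 81.7 84.1 85.4 85.9 86.9]
base x 3300 [58.2 58.2 59.  68.1 77.  77.7 77.8]
base y 3300 [-50.9 -49.  -44.   -0.2  43.3  48.2  49.4]
z 3300 [41.6 42.5 43.1 44.3 49.3 49.9 50. ]
```

The cover sits about +1.3 mm along the box's x and +0.9 mm along its y relative to the box, so I'll correct that while going down to just above contact.

Call:
{"op": "step_arm", "data": {"commands": [{"x": 0.035, "y": 0.05, "z": 0, "rx": 0, "ry": 0, "rz": 0, "grip": 1}, {"x": 0, "y": 0, "z": 0.6, "rx": 0, "ry": 0, "rz": 0, "grip": 1}, {"x": 0, "y": 0, "z": 0.6, "rx": 0, "ry": 0, "rz": 0, "grip": 1}, {"x": 0, "y": 0, "z": 0.5, "rx": 0, "ry": 0, "rz": 0, "grip": 1}, {"x": 0, "y": 0, "z": 0.4, "rx": 0, "ry": 0, "rz": 0, "grip": 1}, {"x": 0, "y": 0, "z": 0.4, "rx": 0, "ry": 0, "rz": 0, "grip": 1}, {"x": 0, "y": 0, "z": 0, "rx": 0, "ry": 0, "rz": 0, "grip": 1}, {"x": 0, "y": 0, "z": 0, "rx": 0, "ry": 0, "rz": 0, "grip": 1}], "force": 50}}

```text
clock: 9.62
ee_pos: [0.5813, 0.1336, 0.1231]
ee_rot: [0.0, -0.609, 0.793, -0.0]
contact_force: [-1.3, -0.0, -1.1]
opening: 0.493
```

```bash
python3 - <<'E'
from h import *
plan([.5815,.1344,.112],-105)
look('b')
i=cv2.imread('pics/scene_b.png'); cv2.imwrite('pics/scene_bc.png',cv2.resize(i[130:280,310:440],None,fx=4,fy=4))
def st(n,a): print(n,len(a),np.round(np.percentile(a,[0,1,5,50,95,99,100]),1) if len(a) else '')
for cam in ('scene','wrist'):
    d=load(cam); W=loc(cloud(d)).reshape(-1,3); b=d['img'].reshape(-1,3).astype(int)
    near=(abs(W[:,0])<90)&(abs(W[:,1])<45)
    fr=near&(W[:,2]>99)&(W[:,2]<122)&(W[:,0]>38)&(b.max(1)<120);print(cam); st('skirt x',W[fr,0]);st('skirt y',W[fr,1]);st('skirt z',W[fr,2])
    m=near&(W[:,2]>80)&(W[:,2]<87)&(b.max(1)>60)&(b.ptp(1)<60 if hasattr(b,'ptp') else (np.ptp(b,axis=1)<60)); st('rim x',W[m,0]); st('rim y',W[m,1])
E
```

```text
pos [0.5813 0.1336 0.1231] yaw -105.01 tilt 0.04 t 9.625
shift units (tool x,y,z; before turning) [-0.03 -0.    0.44] rz units -0.0
scene
skirt x 203 [38.6 38.7 39.8 50.6 54.4 55.4 58.5]
skirt y 203 [-32.4 -31.2 -28.8  -0.2  28.6  30.8  31.5]
skirt z 203 [105.2 105.3 108.  120.4 121.9 122.  122. ]
rim x 88 [-18.  -16.    3.5  48.4  53.9  54.7  54.9]
rim y 88 [-34.2 -34.2 -33.9 -19.6  31.6  33.3  33.5]
wrist
skirt x 2551 [38.  38.3 39.3 49.9 56.4 56.5 60.6]
skirt y 2551 [-33.2 -32.1 -29.2   0.5  29.   31.4  32.4]
skirt z 2551 [ 99.  106.9 111.6 121.5 122.  122.  122. ]
rim x 368 [52.3 52.3 52.4 53.6 54.9 55.  55. ]
rim y 368 [-34.5 -34.2 -32.7 -17.2  31.5  33.1  33.3]
```

View pics/scene_bc.png

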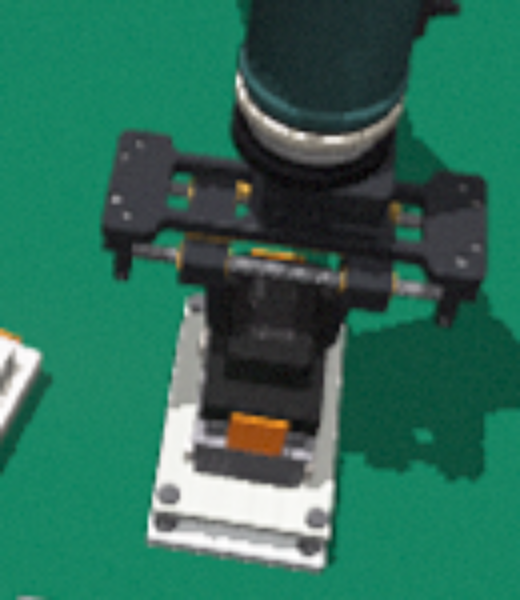

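View pics/wrist_b.png

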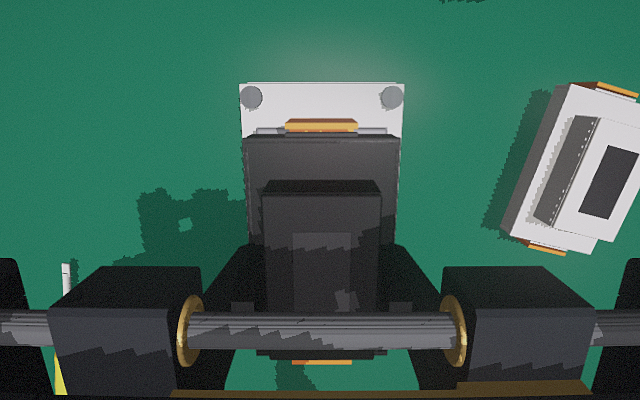

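```bash
python3 - <<'E'
from h import *
d=load('wrist'); W=loc(cloud(d))
for col in (270,300,321,345,375):
    print(col)
    for r in range(112,146,2): print(r,np.round(W[r,col],1).tolist(),d['img'][r,col].tolist(),end=' ; ')
    print()
col=300
for r in range(176,200,2): print(r,np.round(W[r,col],1).tolist(),end=' ; ')
print()
for r in range(346,370,2): print(r,np.round(W[r,320],1).tolist(),d['img'][r,320].tolist())
E
```

```text
270
112 [61.0, 31.0, 44.0] [215, 212, 215] ; 114 [59.9, 30.9, 45.2] [214, 212, 214] ; 116 [58.6, 31.0, 45.0] [215, 213, 214] ; 118 [57.5, 30.9, 45.8] [214, 212, 214] ; 120 [56.1, 31.3, 43.5] [216, 214, 216] ; 122 [55.0, 31.1, 44.7] [215, 213, 215] ; 124 [53.8, 31.2, 44.6] [214, 213, 214] ; 126 [52.5, 31.3, 44.3] [215, 214, 215] ; 128 [54.8, 26.0, 82.3] [102, 95, 97] ; 130 [54.0, 25.8, 84.0] [169, 163, 164] ; 132 [53.0, 25.9, 83.8] [186, 178, 181] ; 134 [54.5, 22.6, 107.1] [53, 58, 54] ; 136 [54.4, 21.6, 114.4] [45, 44, 46] ; 138 [54.5, 20.6, 122.0] [68, 66, 69] ; 140 [53.6, 20.7, 121.7] [80, 81, 82] ; 142 [52.9, 20.6, 122.7] [70, 70, 67] ; 144 [52.0, 20.7, 122.0] [83, 81, 79] ; 
300
112 [61.0, 12.5, 46.1] [214, 211, 214] ; 114 [59.7, 12.6, 43.6] [215, 212, 215] ; 116 [58.5, 12.6, 44.1] [221, 217, 218] ; 118 [57.4, 12.6, 44.6] [132, 155, 186] ; 120 [60.5, 9.1, 105.6] [65, 79, 123] ; 122 [60.5, 8.5, 116.4] [75, 112, 156] ; 124 [60.1, 8.2, 121.5] [104, 179, 217] ; 126 [59.2, 8.3, 120.5] [101, 175, 214] ; 128 [58.4, 8.3, 121.1] [99, 171, 212] ; 130 [55.6, 9.5, 100.4] [78, 121, 196] ; 132
[... 2414 characters left out ...]
 180 [36.9, 8.6, 122.5] ; 182 [36.8, 8.4, 125.6] ; 184 [36.9, 8.2, 129.3] ; 186 [37.0, 8.0, 133.0] ; 188 [37.3, 7.7, 137.3] ; 190 [37.1, 7.6, 139.6] ; 192 [36.8, 7.5, 141.3] ; 194 [36.8, 7.4, 144.0] ; 196 [36.7, 7.2, 146.3] ; 198 [35.7, 7.3, 145.5] ; 
346 [20.4, -0.1, 206.0] [85, 79, 77]
348 [20.4, -0.1, 206.6] [81, 79, 78]
350 [-29.3, 0.2, 146.6] [30, 30, 29]
352 [-30.0, 0.2, 146.9] [34, 35, 35]
354 [-31.7, 0.2, 146.0] [39, 38, 38]
356 [-32.5, 0.2, 146.3] [37, 41, 41]
358 [-33.5, 0.2, 146.3] [21, 18, 14]
360 [-56.0, 0.4, 121.3] [62, 139, 193]
362 [-57.2, 0.4, 121.3] [73, 157, 211]
364 [-163.1, 1.0, 1.9] [89, 135, 161]
366 [-165.7, 1.0, 1.5] [97, 123, 46]
368 [-168.0, 1.0, 1.4] [95, 121, 48]
```

The wrist depth still shows the cover +0.9 mm along x relative to the rim, so I'll correct that and approach contact.

Call:
{"op": "step_arm", "data": {"commands": [{"x": 0, "y": 0.035, "z": 0, "rx": 0, "ry": 0, "rz": 0, "grip": 1}, {"x": 0, "y": 0, "z": 0.15, "rx": 0, "ry": 0, "rz": 0, "grip": 1}, {"x": 0, "y": 0, "z": 0.15, "rx": 0, "ry": 0, "rz": 0, "grip": 1}, {"x": 0, "y": 0, "z": 0.1, "rx": 0, "ry": 0, "rz": 0, "grip": 1}, {"x": 0, "y": 0, "z": 0, "rx": 0, "ry": 0, "rz": 0, "grip": 1}, {"x": 0, "y": 0, "z": 0, "rx": 0, "ry": 0, "rz": 0, "grip": 1}]}}

```text
clock: 10.52
ee_pos: [0.5802, 0.1338, 0.1127]
ee_rot: [0.0, -0.609, 0.793, -0.0]
contact_force: [1.1, -0.4, -0.7]
opening: 0.491
```

Call:
{"op": "step_arm", "data": {"commands": [{"x": 0, "y": 0, "z": 0.1, "rx": 0, "ry": 0, "rz": 0, "grip": 1}, {"x": 0, "y": 0, "z": 0, "rx": 0, "ry": 0, "rz": 0, "grip": 1}]}}

```text
clock: 10.78
ee_pos: [0.5804, 0.1339, 0.1106]
ee_rot: [0.0, -0.609, 0.793, -0.0]
contact_force: [0.5, -0.1, 1.8]
opening: 0.496
```

Call:
{"op": "step_arm", "data": {"commands": [{"x": 0, "y": 0, "z": 0.08, "rx": 0, "ry": 0, "rz": 0, "grip": 1}, {"x": 0, "y": 0, "z": 0.08, "rx": 0, "ry": 0, "rz": 0, "grip": 1}, {"x": 0, "y": 0, "z": 0, "rx": 0, "ry": 0, "rz": 0, "grip": 1}]}}

```text
clock: 11.15
ee_pos: [0.5805, 0.1339, 0.1067]
ee_rot: [0.0, -0.609, 0.793, -0.0]
contact_force: [-0.3, -0.8, 4.8]
opening: 0.496
```

Call:
{"op": "step_arm", "data": {"commands": [{"x": 0, "y": 0, "z": 0.08, "rx": 0, "ry": 0, "rz": 0, "grip": 1}, {"x": 0, "y": 0, "z": 0.08, "rx": 0, "ry": 0, "rz": 0, "grip": 1}, {"x": 0, "y": 0, "z": 0, "rx": 0, "ry": 0, "rz": 0, "grip": 1}]}}

```text
clock: 11.52
ee_pos: [0.5808, 0.1339, 0.1033]
ee_rot: [0.001, -0.609, 0.793, -0.0]
contact_force: [-0.6, 0.5, 8.3]
opening: 0.5
```

Call:
{"op": "step_arm", "data": {"commands": [{"x": 0, "y": 0, "z": 0.08, "rx": 0, "ry": 0, "rz": 0, "grip": 1}, {"x": 0, "y": 0, "z": 0, "rx": 0, "ry": 0, "rz": 0, "grip": 1}]}}

```text
clock: 11.78
ee_pos: [0.581, 0.1339, 0.1017]
ee_rot: [0.001, -0.609, 0.793, -0.0]
contact_force: [-0.9, -1.1, 9.8]
opening: 0.496
```

Call:
{"op": "step_arm", "data": {"commands": [{"x": 0, "y": 0, "z": 0.08, "rx": 0, "ry": 0, "rz": 0, "grip": 1}, {"x": 0, "y": 0, "z": 0, "rx": 0, "ry": 0, "rz": 0, "grip": 1}]}}

```text
clock: 12.02
ee_pos: [0.5812, 0.1339, 0.1]
ee_rot: [0.001, -0.609, 0.793, -0.001]
contact_force: [-1.9, -0.9, 11.9]
opening: 0.499
```

```bash
python3 - <<'E'
from h import *
plan([.5806,.1344,.1],-105); s=bot.get_state(); print(s['contact_force'],s['ft_torque'])
d=grab('wrist'); cv2.imwrite('pics/w5.png',d['img']); W=loc(cloud(d))
for c in (265,300,340,375): print(c,[np.round(W[r,c],1).tolist() for r in (140,160,175,220)])
E
```

```text
pos [0.5812 0.1339 0.1   ] yaw -105.01 tilt 0.13 t 12.025
shift units (tool x,y,z; before turning) [-0.01  0.03  0.  ] rz units -0.0
[-1.92996721 -0.90400089 11.8917586 ] [-0.06494366  0.44828272 -0.03250556]
265 [[53.3, 23.0, 98.0], [45.1, 23.2, 99.1], [38.6, 23.5, 98.7], [27.0, 20.5, 122.4]]
300 [[53.4, 8.5, 99.1], [44.9, 8.7, 98.2], [38.6, 8.7, 98.7], [27.4, 7.5, 123.4]]
340 [[53.2, -8.0, 97.8], [45.0, -8.0, 98.8], [38.5, -8.1, 98.1], [27.2, -7.1, 123.1]]
375 [[53.3, -22.3, 98.7], [45.0, -22.6, 98.6], [38.7, -22.8, 99.1], [27.2, -19.9, 123.1]]
```

View pics/w5.png

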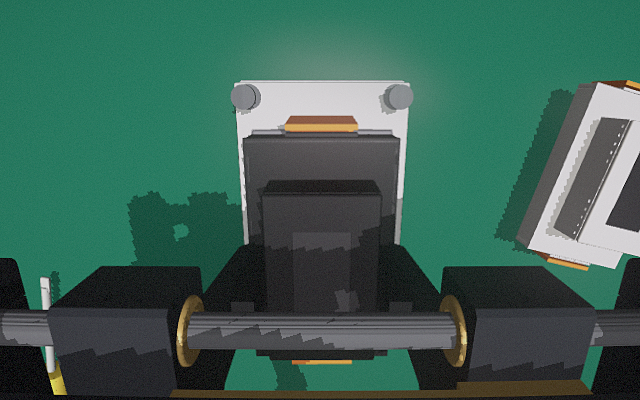

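Force is at about 13 N net, the cover is still level and the grip hasn't slipped. I'll keep going in small steps.

Call:
{"op": "step_arm", "data": {"commands": [{"x": 0, "y": 0, "z": 0.06, "rx": 0, "ry": 0, "rz": 0, "grip": 1}, {"x": 0, "y": 0, "z": 0, "rx": 0, "ry": 0, "rz": 0, "grip": 1}]}}

```text
clock: 12.32
ee_pos: [0.5813, 0.1339, 0.0988]
ee_rot: [0.001, -0.609, 0.793, -0.001]
contact_force: [-1.3, -0.5, 12.1]
opening: 0.49
```

Call:
{"op": "step_arm", "data": {"commands": [{"x": 0, "y": 0, "z": 0.06, "rx": 0, "ry": 0, "rz": 0, "grip": 1}, {"x": 0, "y": 0, "z": 0, "rx": 0, "ry": 0, "rz": 0, "grip": 1}]}}

```text
clock: 12.58
ee_pos: [0.5815, 0.1339, 0.0977]
ee_rot: [0.001, -0.609, 0.793, -0.001]
contact_force: [-3.0, -0.6, 13.1]
opening: 0.493
```

Call:
{"op": "step_arm", "data": {"commands": [{"x": 0, "y": 0, "z": 0.06, "rx": 0, "ry": 0, "rz": 0, "grip": 1}, {"x": 0, "y": 0, "z": 0, "rx": 0, "ry": 0, "rz": 0, "grip": 1}]}}

```text
clock: 12.82
ee_pos: [0.5816, 0.1339, 0.0964]
ee_rot: [0.001, -0.609, 0.793, -0.001]
contact_force: [-1.9, -0.7, 13.1]
opening: 0.494
```

Call:
{"op": "step_arm", "data": {"commands": [{"x": 0, "y": 0, "z": 0.06, "rx": 0, "ry": 0, "rz": 0, "grip": 1}, {"x": 0, "y": 0, "z": 0, "rx": 0, "ry": 0, "rz": 0, "grip": 1}]}}

```text
clock: 13.08
ee_pos: [0.5818, 0.1339, 0.0952]
ee_rot: [0.001, -0.609, 0.793, -0.001]
contact_force: [-2.2, -1.8, 16.1]
opening: 0.496
```

```bash
cat > c.py <<'E'
from h import *
plan([.5806,.1344,.1],-105); s=bot.get_state(); print(s['contact_force'],s['ft_torque'])
d=grab('wrist'); cv2.imwrite('pics/w6.png',d['img']); W=loc(cloud(d)).reshape(-1,3)
m=(abs(W[:,1])<28)&(W[:,0]>40)&(W[:,0]<52)&(W[:,2]>75); A=np.c_[W[m,0],W[m,1],np.ones(m.sum())]
print('shoulder plane slope x,y,z0',np.linalg.lstsq(A,W[m,2],rcond=None)[0],np.median(W[m,2]))
d=grab('scene'); W=loc(cloud(d)).reshape(-1,3)
m=(abs(W[:,1])<34)&(W[:,0]>53)&(W[:,0]<56)&(W[:,2]>60)&(W[:,2]<110); print('scene end z',np.sort(np.round(W[m,2],1)))
cv2.imwrite('pics/s6.png',cv2.resize(d['img'][130:280,310:440],None,fx=4,fy=4))
E
python3 c.py
```

```text
pos [0.5818 0.1339 0.0952] yaw -105.01 tilt 0.2 t 13.075
shift units (tool x,y,z; before turning) [-0.01  0.05 -0.19] rz units -0.0
[-2.15467373 -1.83348671 16.14339508] [-0.1102782   0.66731296  0.06108826]
shoulder plane slope x,y,z0 [-8.52992494e-03  1.14792261e-05  9.43057866e+01] 93.91600446390521
scene end z [65.9 66.9 67.2 67.3 67.5 67.6 67.6 68.6 68.6 68.6 69.4 70.  70.5 70.7
 70.8 78.5 78.8 79.  79.1 80.  80.4 80.6 81.5 81.7 81.7 81.8 83.6 83.6
 84.1 85.1 85.7 85.7 86.2 86.5 87.1 87.3 87.3 87.7 89.1 89.2 89.8 90.1
 90.3 90.4 90.8 91.3 91.4 91.7 92.1 92.1 92.2 92.2 92.6 92.7 92.9 92.9
 92.9 92.9 93.1 93.1 93.1 93.5 93.5 93.7 93.8 93.8 94.6 95. ]
```

View pics/s6.png

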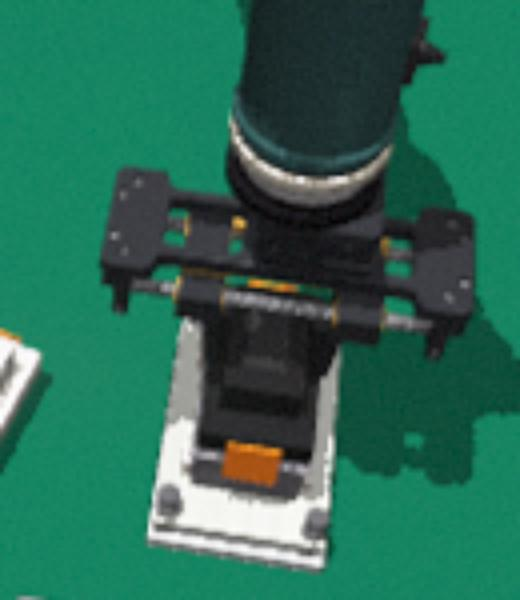

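Net push is about 17 N with no snap yet, and the tool has drifted about 1.2 mm along +x with a −2 N side load. I'll relieve that and go on carefully.

Call:
{"op": "step_arm", "data": {"commands": [{"x": 0, "y": 0.05, "z": 0, "rx": 0, "ry": 0, "rz": 0, "grip": 1}, {"x": 0, "y": 0, "z": 0, "rx": 0, "ry": 0, "rz": 0, "grip": 1}]}}

```text
clock: 13.42
ee_pos: [0.581, 0.1342, 0.0955]
ee_rot: [0.002, -0.609, 0.793, -0.001]
contact_force: [-1.5, -1.6, 15.7]
opening: 0.489
```

Call:
{"op": "step_arm", "data": {"commands": [{"x": 0, "y": 0, "z": 0.04, "rx": 0, "ry": 0, "rz": 0, "grip": 1}, {"x": 0, "y": 0, "z": 0, "rx": 0, "ry": 0, "rz": 0, "grip": 1}]}}

```text
clock: 13.68
ee_pos: [0.5811, 0.1341, 0.0946]
ee_rot: [0.002, -0.609, 0.793, -0.001]
contact_force: [-2.4, -2.2, 16.6]
opening: 0.493
```

```bash
cat > r.py <<'E'
from h import *
s=bot.get_state(); print(s['ee_pos'],s['contact_force'],s['ft_torque'],s['clock'])
d=grab('wrist'); W=loc(cloud(d))
for c in (262,270,375,382):
    print(c,[(r,*np.round(W[r,c],1).tolist()) for r in range(124,142,2)])
E
python3 r.py
```

```text
[0.58110062 0.13414015 0.09457076] [-2.4094464  -2.23623171 16.61279627] [-0.25812408  0.53073696 -0.06765786] 13.675
262 [(124, 54.6, 34.5, 28.7), (126, 53.5, 34.5, 29.4), (128, 52.5, 34.4, 30.4), (130, 54.9, 28.3, 68.2), (132, 54.0, 28.2, 68.9), (134, 53.2, 28.0, 70.3), (136, 54.0, 25.5, 85.6), (138, 54.0, 24.4, 92.8), (140, 53.4, 24.1, 94.8)]
270 [(124, 54.6, 29.8, 29.0), (126, 53.5, 29.8, 29.7), (128, 52.3, 29.9, 29.1), (130, 54.9, 24.5, 68.0), (132, 53.9, 24.5, 68.1), (134, 53.2, 24.2, 70.5), (136, 54.1, 21.9, 86.6), (138, 53.9, 21.2, 92.0), (140, 53.2, 21.0, 93.3)]
375 [(124, 54.6, -31.1, 29.6), (126, 53.4, -31.2, 29.2), (128, 52.2, -31.3, 28.9), (130, 54.9, -25.4, 69.4), (132, 54.2, -25.2, 71.1), (134, 53.1, -25.5, 69.7), (136, 53.9, -23.1, 85.7), (138, 54.1, -21.9, 94.3), (140, 53.1, -22.1, 93.0)]
382 [(124, 54.6, -35.2, 29.4), (126, 53.6, -35.0, 30.9), (128, 52.3, -35.4, 29.0), (130, 54.8, -28.9, 68.4), (132, 54.0, -28.8, 69.4), (134, 53.2, -28.7, 70.2), (136, 54.0, -26.1, 85.8), (138, 53.9, -25.0, 93.0), (140, 53.1, -25.0, 93.0)]
```

The sprung platform is down about 15 mm (44.5 → 29.4 on camera). The limit is 19.2 mm, so I'll go in 1 mm steps.

Call:
{"op": "step_arm", "data": {"commands": [{"x": 0, "y": 0, "z": 0.04, "rx": 0, "ry": 0, "rz": 0, "grip": 1}, {"x": 0, "y": 0, "z": 0, "rx": 0, "ry": 0, "rz": 0, "grip": 1}]}}

```text
clock: 13.98
ee_pos: [0.5811, 0.1345, 0.0929]
ee_rot: [0.002, -0.608, 0.794, -0.001]
contact_force: [0.5, -1.9, 10.6]
opening: 0.494
```

```bash
cat > r.py <<'E'
from h import *
s=bot.get_state(); print(s['ee_pos'],s['contact_force'],s['ft_torque'],s['clock'])
d=grab('wrist'); W=loc(cloud(d)).reshape(-1,3)
def pl(m): return round(float(np.median(W[m,2])),2),m.sum()
b=(abs(W[:,1])<32)&(W[:,0]>60)&(W[:,0]<74)&(W[:,2]>15)&(W[:,2]<60); print('platform (44.5 free)',pl(b))
m=(abs(W[:,1])<28)&(W[:,0]>40)&(W[:,0]<52)&(W[:,2]>80); A=np.c_[W[m,0],W[m,1],np.ones(m.sum())]
print('shoulder',pl(m),'slopes',np.round(np.linalg.lstsq(A,W[m,2],rcond=None)[0][:2],4))
m2=(abs(W[:,1])<18)&(W[:,0]<34)&(W[:,0]>-34)&(W[:,2]>110)&(W[:,2]<128+5); A=np.c_[W[m2,0],W[m2,1],np.ones(m2.sum())]
print('dome',pl(m2),'slopes',np.round(np.linalg.lstsq(A,W[m2,2],rcond=None)[0][:2],4))
print('cover above home (mm):',round(np.median(W[m,2])-np.median(W[b,2])-(83.5-44.5)-17,2))
E
python3 r.py
```

```text
[0.58105012 0.13445784 0.09294262] [ 0.4647582  -1.85635584 10.6142043 ] [ 0.29883707 -0.04474024 -0.05426542] 13.975
platform (44.5 free) (35.28, np.int64(3053))
shoulder (92.37, np.int64(3882)) slopes [-0.0017 -0.0034]
dome (116.55, np.int64(11236)) slopes [-0.0022 -0.0028]
cover above home (mm): 1.09
```

There was a clear snap: the push fell from 16.6 to 10.6 N, the platform rose 6 mm and the cover is level. I'll press a little further to seat it firmly.

Call:
{"op": "step_arm", "data": {"commands": [{"x": 0, "y": 0, "z": 0.06, "rx": 0, "ry": 0, "rz": 0, "grip": 1}, {"x": 0, "y": 0, "z": 0.06, "rx": 0, "ry": 0, "rz": 0, "grip": 1}, {"x": 0, "y": 0, "z": 0, "rx": 0, "ry": 0, "rz": 0, "grip": 1}]}}

```text
clock: 14.4
ee_pos: [0.5811, 0.1345, 0.09]
ee_rot: [0.002, -0.608, 0.794, -0.001]
contact_force: [-1.4, -1.6, 13.3]
opening: 0.495
```

```bash
python3 r.py; python3 c.py | tail -1
```

```text
[0.58107724 0.13448623 0.0899976 ] [-1.40369661 -1.58877659 13.26824142] [ 0.26844815  0.14129475 -0.09694535] 14.4
platform (44.5 free) (32.31, np.int64(3035))
shoulder (89.41, np.int64(3892)) slopes [-0.0031 -0.0038]
dome (113.58, np.int64(11240)) slopes [-0.002 -0.003]
cover above home (mm): 1.1
 88.2 88.3 88.5 88.7 88.8 89.  89.  89.3 89.5 90.5 91.1]
```

View pics/s6.png

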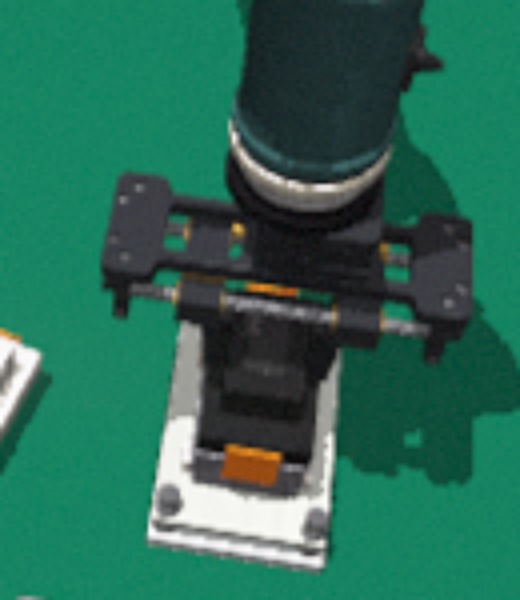

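View pics/w6.png

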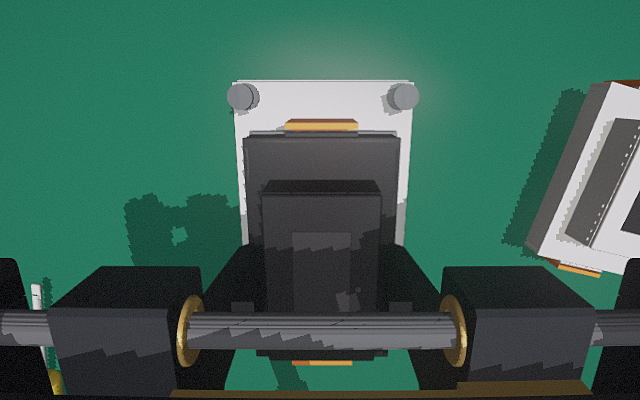

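Cover-to-platform height stayed fixed under the extra push and the cover is level, so it is bottomed. I'll ease up with the holder, release and inspect.

Call:
{"op": "step_arm", "data": {"commands": [{"x": 0, "y": 0, "z": -0.15, "rx": 0, "ry": 0, "rz": 0, "grip": 1}, {"x": 0, "y": 0, "z": -0.15, "rx": 0, "ry": 0, "rz": 0, "grip": 1}, {"x": 0, "y": 0, "z": -0.1, "rx": 0, "ry": 0, "rz": 0, "grip": 1}, {"x": 0, "y": 0, "z": 0, "rx": 0, "ry": 0, "rz": 0, "grip": 1}, {"x": 0, "y": 0, "z": 0, "rx": 0, "ry": 0, "rz": 0, "grip": 1}]}}

```text
clock: 15.18
ee_pos: [0.5803, 0.1344, 0.0979]
ee_rot: [0.001, -0.609, 0.793, -0.001]
contact_force: [3.8, 0.0, 4.8]
opening: 0.494
```

```bash
python3 r.py
```

```text
[0.58026885 0.13438342 0.0978698 ] [3.75596362e+00 4.56192581e-03 4.81982154e+00] [ 0.38898011 -0.83847533 -0.06854113] 15.175
platform (44.5 free) (40.12, np.int64(3013))
shoulder (97.28, np.int64(3888)) slopes [-0.0005 -0.0046]
dome (121.45, np.int64(11301)) slopes [-0.0025 -0.0042]
cover above home (mm): 1.16
```

Call:
{"op": "step_arm", "data": {"commands": [{"x": 0, "y": -0.05, "z": -0.1, "rx": 0, "ry": 0, "rz": 0, "grip": 1}, {"x": 0, "y": 0, "z": -0.06, "rx": 0, "ry": 0, "rz": 0, "grip": 1}, {"x": 0, "y": 0, "z": 0, "rx": 0, "ry": 0, "rz": 0, "grip": 1}, {"x": 0, "y": 0, "z": 0, "rx": 0, "ry": 0, "rz": 0, "grip": 0.5}, {"x": 0, "y": 0, "z": 0, "rx": 0, "ry": 0, "rz": 0, "grip": -1}, {"x": 0, "y": 0, "z": 0, "rx": 0, "ry": 0, "rz": 0, "grip": -1}, {"x": 0, "y": 0, "z": 0, "rx": 0, "ry": 0, "rz": 0, "grip": -1}, {"x": 0, "y": 0, "z": 0, "rx": 0, "ry": 0, "rz": 0, "grip": -1}]}}

```text
clock: 16.23
ee_pos: [0.5796, 0.1337, 0.1008]
ee_rot: [-0.0, -0.609, 0.793, 0.0]
contact_force: [0.4, 0.2, -0.5]
opening: 0.928
```

```bash
python3 r.py
```

```text
[0.57962039 0.13368235 0.10081697] [ 0.43820959  0.16269492 -0.4950638 ] [-0.00694335  0.02238622  0.00690211] 16.225
platform (44.5 free) (44.24, np.int64(3150))
shoulder (101.28, np.int64(3947)) slopes [ 0.0008 -0.0014]
dome (125.45, np.int64(11475)) slopes [-0.0022 -0.0018]
cover above home (mm): 1.04
```

Released: the cover is level and the holder is back up. I'll lift straight away and move the arm aside so all three cameras see the box.

Call:
{"op": "step_arm", "data": {"commands": [{"x": 0, "y": 0, "z": -0.4, "rx": 0, "ry": 0, "rz": 0, "grip": -1}, {"x": 0, "y": 0, "z": -0.8, "rx": 0, "ry": 0, "rz": 0, "grip": -1}, {"x": 0, "y": 0, "z": -0.9, "rx": 0, "ry": 0, "rz": 0, "grip": -1}, {"x": 0, "y": 0, "z": -0.9, "rx": 0, "ry": 0, "rz": 0, "grip": -1}, {"x": 0, "y": 0, "z": -0.9, "rx": 0, "ry": 0, "rz": 0, "grip": -1}, {"x": 0, "y": 0.8, "z": -0.9, "rx": 0, "ry": 0, "rz": 0, "grip": -1}, {"x": 0, "y": 0.9, "z": -0.6, "rx": 0, "ry": 0, "rz": 0, "grip": -1}, {"x": 0, "y": 0.9, "z": 0, "rx": 0, "ry": 0, "rz": 0, "grip": -1}, {"x": 0, "y": 0.9, "z": 0, "rx": 0, "ry": 0, "rz": 0, "grip": -1}, {"x": 0, "y": 0, "z": 0, "rx": 0, "ry": 0, "rz": 0, "grip": -1}]}}

```text
clock: 17.52
ee_pos: [0.4951, 0.1568, 0.2381]
ee_rot: [0.001, -0.609, 0.793, -0.0]
contact_force: [-0.9, -0.0, -0.6]
opening: 0.995
```

```bash
python3 - <<'E'
from h import *
look('z'); s=bot.get_state(); print(s['clock'],s['ee_pos'],s['contact_force'])
def pl(W,m):
    A=np.c_[W[m,0],W[m,1],np.ones(m.sum())]; c=np.linalg.lstsq(A,W[m,2],rcond=None)[0]; return m.sum(),round(float(np.median(W[m,2])),2),np.round(c[:2],4)
for n in ('wrist','scene','top'):
    w=cloud(load(n)); W=loc(w).reshape(-1,3); nr=(abs(W[:,0])<100)&(abs(W[:,1])<60)
    print(n)
    dome=nr&(abs(W[:,0])<33)&(abs(W[:,1])<19)&(W[:,2]>115)&(W[:,2]<135)
    if dome.sum()>20: print(' dome (exp 124)',pl(W,dome))
    for s_ in (1,-1):
        m=nr&(s_*W[:,0]>40)&(s_*W[:,0]<51)&(abs(W[:,1])<28)&(W[:,2]>90)&(W[:,2]<115)
        if m.sum()>5: print(' shoulder end',s_,m.sum(),round(float(np.median(W[m,2])),2))
        m=nr&(abs(W[:,0])<30)&(s_*W[:,1]>25)&(s_*W[:,1]<30)&(W[:,2]>90)&(W[:,2]<115)
        if m.sum()>5: print(' shoulder side',s_,m.sum(),round(float(np.median(W[m,2])),2))
        m=nr&(s_*W[:,0]>64)&(s_*W[:,0]<74)&(abs(W[:,1])<30)&(W[:,2]>30)&(W[:,2]<55)
        if m.sum()>5: print(' platform',s_,m.sum(),round(float(np.median(W[m,2])),2))
    fit(w,(.5815,.1344),.08,.121,.135,' dome');fit(w,(.5815,.1344),.08,.095,.135,' cover')
for n,b in (('scene',(150,290,300,470)),('top',(130,240,180,360))):
    i=cv2.imread(f'pics/{n}_z.png')[b[0]:b[1],b[2]:b[3]]; cv2.imwrite(f'pics/{n}_zc.png',cv2.resize(i,None,fx=4.2,fy=4.2,interpolation=cv2.INTER_CUBIC))
E
```

```text
17.675 [0.49651495 0.15644703 0.23728658] [ 0.71429101  0.49321703 -0.24784284]
wrist
 dome (exp 124) (np.int64(5655), 125.35, array([-0.003 , -0.0012]))
 shoulder end 1 951 101.15
 shoulder side 1 566 101.18
 shoulder end -1 1054 101.34
 shoulder side -1 523 101.22
 platform -1 480 44.44
 dome 7117 c [581.  133.4] size [44.6 72.3] ang 75.7 zmed 125.3 mean [582.  133.  125.3]
 cover 12707 c [575.6 134.6] size [ 65.4 108.4] ang 75.3 zmed 124.4 mean [578.7 134.  114.7]
scene
 dome (exp 124) (np.int64(404), 124.96, array([-0.0002, -0.0132]))
 shoulder end 1 113 100.43
 shoulder side 1 48 100.67
 platform 1 99 43.34
 shoulder end -1 13 100.7
 shoulder side -1 49 100.64
 dome 529 c [580.4 134. ] size [44.4 73.5] ang 75.2 zmed 124.9 mean [582.2 133.4 124.8]
 cover 1188 c [580.4 133.7] size [ 64.9 122.1] ang 75.1 zmed 109.6 mean [592.  130.2 112.3]
top
 dome (exp 124) (np.int64(253), 124.49, array([-0.0053,  0.0239]))
 shoulder end 1 61 100.4
 platform 1 18 42.88
 shoulder end -1 21 100.48
 shoulder side -1 24 100.01
 dome 286 c [585.8 132.4] size [44.2 63.1] ang 75.8 zmed 124.6 mean [586.8 130.9 124.7]
 cover 530 c [581.5 134.1] size [ 65.5 118.8] ang 74.8 zmed 121.9 mean [592.5 125.8 114.3]
```

View pics/scene_zc.png

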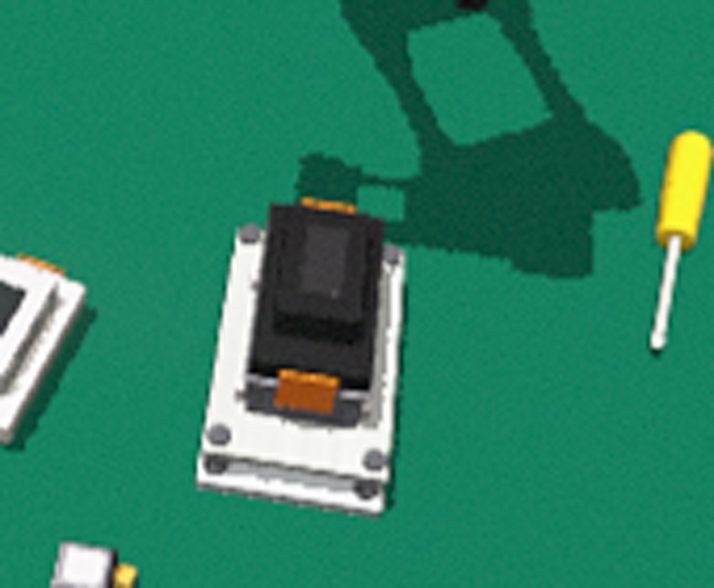

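View pics/wrist_z.png

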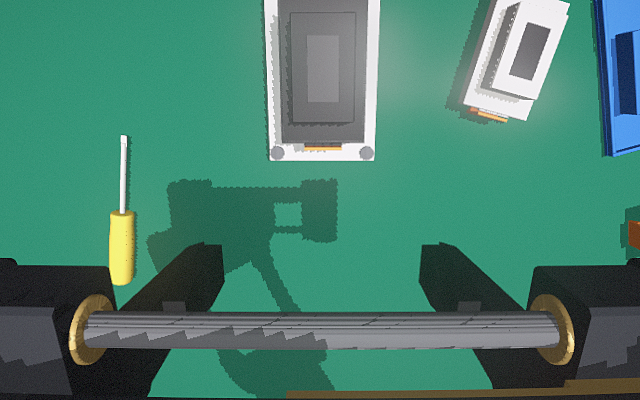

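Views at both ends and sides agree: shoulder heights match within 0.3 mm, and the shoulder stands 16.7 to 17.1 mm above the earlier rim reading (17 is home). The platform is back up (44.4 against 44.5 mm free) and the cover is within about 1 mm sideways. I'm handing in.

```bash
python3 -c "
from plant import bot
print(bot.job_done())"
```

```text
the job is handed in; nothing more can be done
None
```

The black cover is on the fuse box with both ends home. I've released it and handed in the job, about 18 s in. No verdict was reported.

**What I did:** I gripped the cover by its dome, lifted it from the blue tray and lined it up over the box. I pressed down in 1–2 mm steps. At the snap the push fell from 16.6 to 10.6 N, and the holder's deepest reading was about 15 mm of its 20 mm travel. A short extra push to 13 N didn't move the cover relative to the holder, so I eased up, let go and backed off.

**Last checks:**
- **Height:** both ends stand within 0.3 mm of each other, 16.7–17.1 mm above the rim height measured before pressing (17 mm is home).
- **Level:** the wrist camera, with the most points, shows the dome level to 0.003 rad. The coarser views disagreed: the scene camera gave 0.013 and the partly blocked top view 0.024, which I put down to depth noise because the shoulder heights agree.
- **Sideways:** the cover is about 1 mm off the box centre. Two rectangle fits read several mm off, but each saw only part of the cover.
- **Holder:** the platform is back up, at 44.4 mm against 44.5 mm unloaded.
- **Other things on the bench:** I saw no contact with the relay, screwdriver or pot, but I did not re-measure their positions at the end.
- **Not seen directly:** the hooks under the rim are hidden from the cameras, so I inferred that both caught from the force drop and the equal end heights.

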